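Reload a cuvette-strip magazine against its spring follower

TASK

Reload the cuvette-strip magazine with the long, eight-cell strip: draw the cover rail right back, work the strip tail first under the cover against the spring follower, and let its nose down so that the strip lies flat on the channel floor. The nose block may be set off to one side: find its slot with the strip's tongue, so that the spring holds the strip right up against the block. Then slide the cover fully shut and let go; leave the short strip and the other things on the bench where they are.

Things in the scene. Friction and masses are not known exactly. Their poses are not given: they have to be found in the camera images.
- magazine: Strip magazine, fixed: a grey plate 192 x 50 mm (x -132 to +60 mm) carrying an open-topped channel with a nose block at +x and a sliding steel cover towards the tail (-x). Origin: on the bench, right under the middle of where the loaded strip belongs; x along the channel to the nose, y across, z up. Behind the cover a tail block stands 40 mm tall.
- seat (a point): Channel floor, 10 mm above the bench, where the underside centre of the loaded strip belongs. Only the tail end is guided: walls 18 mm apart, 3 mm thick, 12 mm high, end 18 mm behind this point. Ahead of them, ledges 5 mm high, 30 mm apart, let the nose swing sideways to where the nose block is set. Seated, the strip's body end rests on the block's face. Axes as the magazine's.
- nose_face (a point): Top of the middle of the nose end, 40 mm ahead of the seat, 22 mm above the bench, on the plane of the nose block's face. The block (16 mm long, 30 mm wide, 12 mm above the channel floor) is clamped on a cross-slide up to 6 mm to either side of this point, a setting that is not measured: see or feel it. In its middle is a slot 8 mm wide, 10 mm deep, open above and to the channel.
- cover (a joint): Sliding cover rail, in m: 0 = fully shut, against the nose block; 0.070 = drawn right back. Starts part-way. Inverted U of steel, 90 mm long, 38 mm wide, top 55 mm above the bench, 2 N of friction, stays where left. Even drawn right back it roofs the last 10 mm of a loaded strip, so a strip cannot be lowered straight in: its tail goes under the edge with the nose tilted up (about 9 to 20 degrees).
- cover_edge (a point): Middle of the underside of the cover's front (nose-side) edge, 42 mm above the channel floor (52 mm above the bench); it moves with the cover: 40 mm ahead of the seat when shut, 30 mm behind it when drawn right back. Axes as the magazine's.
- cover_tab (a point): Centre of the black thumb tab on top of the cover, 70 mm above the bench, 55 mm behind the cover's front edge; it moves with the cover. The tab is 11 mm thick along the channel, 26 mm wide across it, and stands free from 58 to 80 mm above the bench. Axes as the magazine's.
- follower (a joint): Spring follower in the channel, in m: 0 = at rest, farthest towards the nose (face 18 mm behind the seat), growing as it is pushed back to the tail, stop at 0.050; 0.022 with the long strip loaded. Its tape spring pushes it to the nose with 4 N at rest and 0.5 N more for each 10 mm.
- follower_face (a point): Middle of the follower's flat front face, 24.5 mm above the bench; the follower is a black shoe 14 mm wide, 27 mm tall (its top 28 mm above the channel floor). Axes as the magazine's.
- strip_mid (a point): Centre (18 mm above the underside, half-way along the body) of the long white strip of eight open cells, one rigid piece: body 80 mm long, 14 mm wide, 36 mm tall, about 50 g, standing upright on the bench. x along it to the nose, which has a tongue; the tail (-x) end is plain. y across, z up.
- strip_tongue (a point): Middle of the tongue at the long strip's nose, 43.5 mm from strip_mid along the strip and 6.5 mm lower. The tongue is 5 mm wide, 17 mm tall and sticks out 7 mm beyond the body. Axes as strip_mid's.
- short_strip_mid (a point): Centre (18 mm up) of the short five-cell strip, body 53 mm long, 14 mm wide, 36 mm tall, with the same tongue at +x; it stays where it stands.
- cap: Loose screw cap, 43 mm across, 14 mm high, lying open side up; origin under its centre. A bystander.
- marker: Marker pen lying on the bench, 130 mm long along its y, 13 mm thick; origin under its middle. A bystander.
- small_beaker: Small glass beaker, 50 mm across, 59 mm tall, origin under its centre. A bystander.
- stopper: Tapered rubber stopper, 28 mm across, 22 mm tall, origin under its centre. A bystander.
- bottle: Brown reagent bottle with black cap, 69 mm across, 142 mm tall, origin under its centre. A bystander.
- dropper: Small brown bottle with black cap, 52 mm across, 116 mm tall, origin under its centre. A bystander.

How it is judged:
By the outcome, as a careful person would: the job done as asked, in the order asked, and still so for the second after the job is handed in, with the robot touching nothing.
It also fails if it takes over 64 s, if anything falls off the work surface, if the arm or the gripper's body presses on something with over 40 N, if the wrist force passes 120 N, or if a joint passes its speed limit or range.

ROBOT

A 6-joint arm with a two-finger parallel gripper is mounted at the origin on the work surface; the furniture and walls round the work are solid. World frame = base frame: x ahead of the robot, y to its left, z up, the work surface at z = 0. Lengths are in m, angles in rad, forces in N, time in s.
With the tool pointing down it reaches from about 0.325 to 0.9 m from the base axis. Payload 6.1 kg.
Tool frame: the origin (TCP) lies midway between the tips of the shut fingers; the grasp point (between the pads) lies 19 mm behind it; z points along the fingers, y is the line along which they close (so a half turn about z gives the same grasp; the last joint's range is limited). The gripper opens to 85 mm and grips with 20 to 120 N. Pads are 22 mm wide; open, the fingers measure 114 mm over their backs; the gripper's body (76 mm by 85 mm) begins 54 mm behind the grasp point. The pads swing forward as they close: fully open they stand 13 mm farther back than shut.
Start: joints at [-1.373, 0.22, 1.526, -0, 1.395, -0.126], TCP at [0.199, -0.593, 0.231] pointing down, gripper open.
Joint ranges: [-2.98, 2.98], [-0.91, 2.08], [0.09, 2.57], [-1.24, 4.39], [0.2, 2.65], [-2.68, 2.68]. Speed limits (rad/s): [2.57, 2.57, 3.01, 3.14, 3.14, 3.14].

INTERFACE

Orientations are given as [roll, pitch, yaw] about the fixed x, y, z axes, in that order (R = Rz(yaw) Ry(pitch) Rx(roll)).
In Python, from plant import movep, move_l, set_joints, gripper_to, hold, inverse_kinematics, observe, get_image, get_calibration, Unreachable, job_done gives the robot as it stands. Calls block until the motion is done:
- movep(position, orientation): joint-space move of the TCP to a pose.
- move_l(position, feed=0.15, rotation=None, max_force=None): straight line of the TCP; rotation=None keeps the orientation; feed is the mean speed in m/s. With max_force (N) it stops when the force on the tool has changed by that much, and returns True; else False.
- set_joints(angles): joint-space move.
- gripper_to(opening, f_grip=None): finger opening in m; f_grip is the grip in N (None keeps the last); returns when the fingers have stopped.
- hold(seconds).
- inverse_kinematics(position, orientation): joint angles nearest the present ones, or None.
- observe(): the state.
- get_image(name): name is "scene" or "side" or "wrist"; returns (picture, depth): 480x640x3 uint8, red, green, blue; 480x640 float32, m along the optical axis (not along the pixel's ray), 0 where there is no reading.
- get_calibration(name): a dict with "intrinsics" (3x3 intrinsics, pixels), "world_from_camera" (4x4, takes a point from camera to world coordinates). Camera axes: x right, y down, z forward; pixel columns grow to the right and rows downward; lengths in m; the calibration is good to about 2 mm. A picture is of the moment at which its call begins: read the wrist's pose just before it. get_calibration takes no time and is no camera call; for the wrist camera it gives the pose at the moment of the call.
A pose or a line that the arm cannot do raises Unreachable and nothing moves.
- job_done(): hands the job in; it is judged then, once.
The state is a dict: "time_s": time; "q": joint angles; "joint_velocities": joint speeds; "joint_torque": joint torques, N m; "eef_pos": TCP position; "tcp_rot": TCP orientation; "ft_force": force on the tool from outside, world axes, zero at the start; "torque": the same for the moment, N m; "opening": finger opening in m; "grasp_force": force on a finger pad.
Only numpy, scipy, OpenCV 4.12 (cv2) and the standard library are available. Lean on these libraries where they do the work, as an engineer would, in place of code of your own. Each camera call takes 0.05 s, during which the arm holds its last target. There are 200 camera calls.

## Working session

There is one attempt and no reset: what is moved stays moved. The work goes in short steps, each a Python script; the robot and the scene stay as the last script left them, time stands still between calls to the robot, and variables do not carry over. Pictures are saved under pics/ and viewed, at most 10 in all, crops included, and the job is handed in when it is done.

```bash
ls; mkdir -p pics; cat > h.py <<'E'
import numpy as np, cv2
from plant import *
def snap(n,f):
    C=get_calibration(n); p,d=get_image(n); cv2.imwrite(f'pics/{f}.png',p[:,:,::-1]); np.savez(f'pics/{f}.npz',p=p,d=d,K=C['intrinsics'],T=C['world_from_camera']); return p,d,np.array(C['intrinsics']),np.array(C['world_from_camera'])
def cloud(d,K,T):
    v,u=np.mgrid[:d.shape[0],:d.shape[1]]
    P=np.stack([(u-K[0,2])/K[0,0]*d,(v-K[1,2])/K[1,1]*d,d],-1)
    return P@T[:3,:3].T+T[:3,3]
E
python3 - <<'E'
from h import *
for n in ['scene','side']:
    p,d,K,T=snap(n,n+'0'); print(n,T.round(3).tolist(),K[0,0])
print(observe()['time_s'],observe()['tcp_rot'])
E
```

```text
pics
scene [[0.978, 0.179, -0.109, 0.697], [0.21, -0.845, 0.492, -0.514], [-0.004, -0.504, -0.864, 0.923], [0.0, 0.0, 0.0, 1.0]] 599.3028290994979
side [[0.999, -0.039, 0.034, 0.568], [-0.052, -0.68, 0.732, -0.67], [-0.006, -0.733, -0.681, 0.632], [0.0, 0.0, 0.0, 1.0]] 450.1067760068349
0.1 [-3.13982070e+00 -2.45600073e-04  3.23871918e-01]
```

View pics/scene0.png

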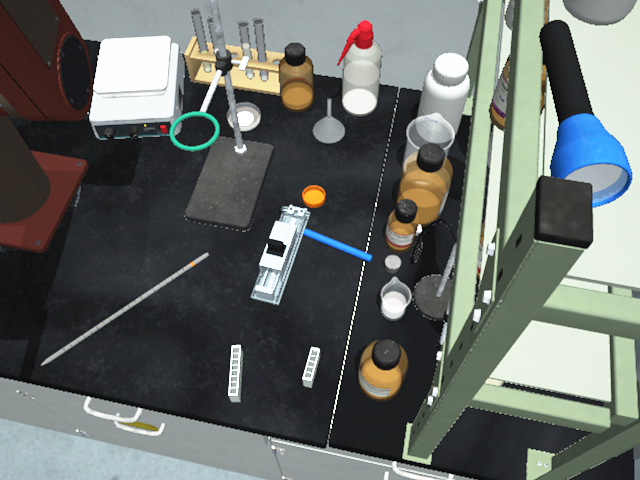

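View pics/side0.png

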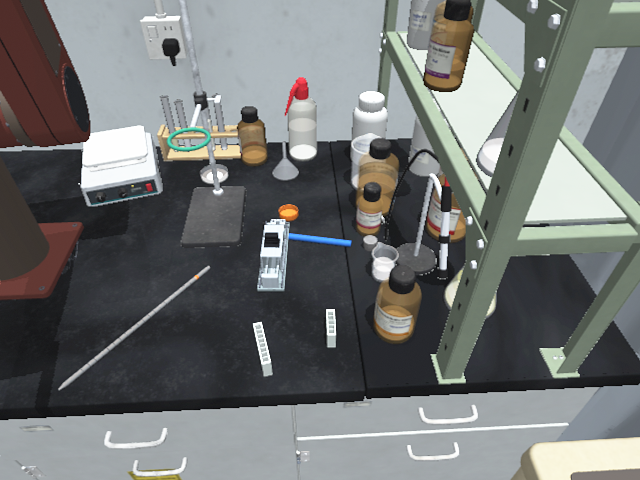

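The scene view shows the magazine at about (280,255) with its black tab at (276,247), the long strip at (235,372), the short strip at (311,367), and the marker and cap by the magazine's upper end. Next: metric measurements from depth, plus an enlarged crop.

```bash
python3 - <<'E'
from h import *
Z=np.load('pics/scene0.npz');p,d,K,T=Z['p'],Z['d'],Z['K'],Z['T']
X=cloud(d,K,T)
for n,(u0,v0,u1,v1) in dict(long=(222,335,250,410),short=(295,340,326,392),mag=(240,195,315,312)).items():
    c=X[v0:v1,u0:u1].reshape(-1,3); 
    for a,b in [(.005,.015),(.02,.028),(.030,.042),(.045,.06),(.06,.09)]:
        m=c[(c[:,2]>a)&(c[:,2]<b)]
        if len(m)<10: continue
        r=cv2.minAreaRect((m[:,:2]*1000).astype(np.float32)); print(n,a,b,len(m),np.round(r[0],1),np.round(r[1],1),round(r[2],1),np.median(m[:,2]).round(4))
a=cv2.resize(p[190:310,235:355],(600,600),interpolation=cv2.INTER_CUBIC)
cv2.imwrite('pics/mag0.png',a[:,:,::-1])
print(get_calibration('wrist'))
E
```

```text
long 0.005 0.015 109 [ 504.2 -251.9] [13.1 77.8] 12.7 0.0112
long 0.02 0.028 147 [ 504.2 -252.2] [13.2 76.6] 12.3 0.0241
long 0.03 0.042 257 [ 503.  -250.7] [14.5 79.6] 12.9 0.0339
short 0.005 0.015 71 [ 616.5 -218.8] [49.7 14.1] 85.2 0.0109
short 0.02 0.028 84 [ 616.4 -218.5] [49.1 13.3] 86.1 0.0238
short 0.03 0.042 175 [ 615.7 -216.5] [53.4 14.2] 87.9 0.0337
mag 0.005 0.015 1748 [504.4 -11.4] [137.  222.9] 12.4 0.01
mag 0.02 0.028 219 [516.  -23.5] [187.3  45.3] 88.2 0.0218
mag 0.03 0.042 217 [519.8 -50.9] [132.5  37.3] 80.1 0.0373
mag 0.045 0.06 912 [518.1 -32. ] [92.1 38.7] 86.9 0.0536
mag 0.06 0.09 176 [516.9 -45.6] [17.9 27. ] 84.0 0.0761
{'intrinsics': array([[393.93768418,   0.        , 320.22646001],
       [  0.        , 393.93768418, 243.80952931],
       [  0.        ,   0.        ,   1.        ]]), 'world_from_camera': array([[ 0.31786145, -0.89980732, -0.29884927,  0.274485  ],
       [-0.94813455, -0.3024002 , -0.09795409, -0.56769149],
       [-0.00223228,  0.31448514, -0.94925977,  0.37354112],
       [ 0.        ,  0.        ,  0.        ,  1.        ]])}
```

View pics/mag0.png

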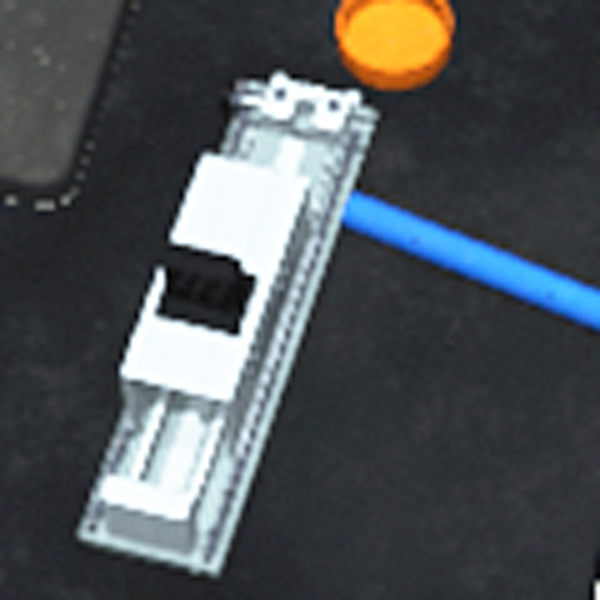

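The crop shows the nose block with its slot at (305,100), so the nose is at world +y. The tab is at (205,290) and the tail block at (150,510). Magazine yaw is about 87°. Next I'll take close wrist views of the strip and the magazine.

```bash
python3 - <<'E'
from h import *
movep([.53,-.20,.20],[np.pi,0,1.6]); snap('wrist','w1'); 
movep([.515,.02,.16],[np.pi,0,1.53]); snap('wrist','w2'); print(observe()['time_s'],observe()['ft_force'])
E
```

```text
2.9667 [-0.3441336  -1.14009436  0.4464061 ]
```

View pics/w1.png

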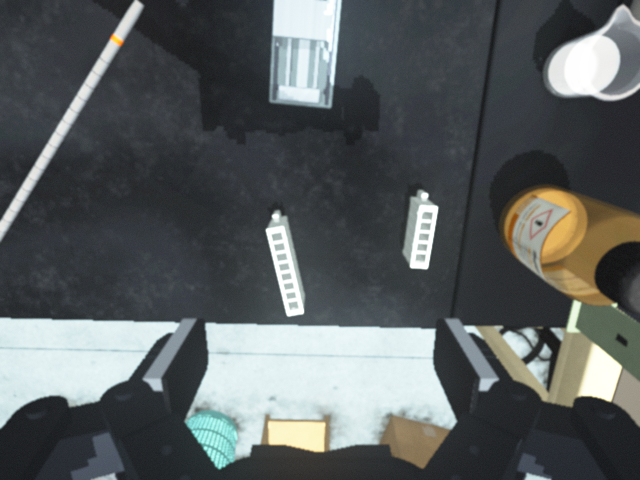

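View pics/w2.png

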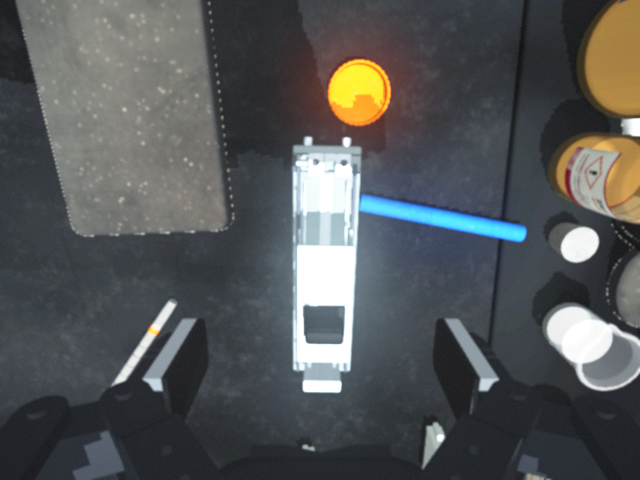

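In w1 the tongues of both strips point up in the image (long strip's at (277,215)), so the noses face +y. In w2 the magazine's nose block is at (327,158), the tab at (323,323) and the tail block at (322,385).

```bash
python3 - <<'E'
from h import *
def ray(uv,K,T,z):
    uv=np.asarray(uv,float); r=np.c_[(uv[:,0]-K[0,2])/K[0,0],(uv[:,1]-K[1,2])/K[1,1],np.ones(len(uv))]@T[:3,:3].T
    return T[:3,3]+r*((z-T[2,3])/r[:,2])[:,None]
def rect(n,box,mask,z):
    Z=np.load(f'pics/{n}.npz');p,d,K,T=Z['p'].astype(int),Z['d'],Z['K'],Z['T'];X=cloud(d,K,T)
    m=mask(p,X); u0,v0,u1,v1=box; k=np.zeros(m.shape,np.uint8); k[v0:v1,u0:u1]=m[v0:v1,u0:u1]
    nn,l,s,_=cv2.connectedComponentsWithStats(k,connectivity=8); i=1+s[1:,4].argmax()
    vv,uu=np.where(l==i); W=ray(np.c_[uu,vv],K,T,z)
    r=cv2.minAreaRect((W[:,:2]*1000).astype(np.float32)); print(n,len(uu),np.round(r[0],1),np.round(r[1],1),round(r[2],1),'medz',np.median(X[vv,uu,2]).round(4), 'uv',uu.min(),uu.max(),vv.min(),vv.max())
hz=lambda a,b:(lambda p,X:(X[...,2]>a)&(X[...,2]<b))
br=lambda t:(lambda p,X:(p.min(2)>t))
print('long');rect('w1',(255,200,315,325),hz(.032,.04),.036)
rect('w1',(255,222,315,325),lambda p,X:(p.min(2)>200),.036)
print('short');rect('w1',(395,180,445,275),hz(.032,.04),.036)
print('cover');rect('w2',(285,230,365,385),hz(.05,.06),.055);rect('scene0',(240,195,315,312),hz(.05,.059),.055)
print('tab');rect('w2',(285,230,365,385),hz(.07,.09),.08);rect('scene0',(240,195,315,312),hz(.074,.09),.08)
print('tailblk');rect('w2',(285,350,365,400),hz(.036,.044),.04);rect('w1',(260,0,350,115),hz(.036,.044),.04)
print('noseblk');rect('w2',(285,130,370,200),hz(.018,.026),.022)
Z=np.load('pics/w2.npz');p=Z['p'];X=cloud(Z['d'],Z['K'],Z['T'])
a=cv2.resize(p[130:255,280:375],None,fx=6,fy=4.8,interpolation=cv2.INTER_CUBIC); cv2.imwrite('pics/nose.png',a[:,:,::-1])
print((X[130:260:5,327,2]*1000).round(1)); print((X[150:166:3,290:368:3,2]*1000).round(0))
E
```

```text
long
w1 860 [ 500.9 -248.1] [14.6 80.9] 12.4 medz 0.036 uv 267 303 225 314
w1 1299 [ 500.8 -248.9] [16.  81.6] 12.6 medz 0.0344 uv 266 303 225 315
short
w1 690 [ 612.8 -214.2] [53.6 15.3] 87.6 medz 0.0358 uv 410 437 204 267
cover
w2 5150 [515.8 -29.2] [91.2 37.5] 86.4 medz 0.0556 uv 298 354 243 361
scene0 872 [518.8 -32.9] [89.9 39. ] 86.5 medz 0.0537 uv 260 296 221 270
tab
w2 850 [515.3 -36.4] [16.2 25.4] 87.6 medz 0.0798 uv 305 344 322 344
scene0 102 [518.1 -44. ] [12.2 25.9] 86.0 medz 0.0777 uv 268 283 239 247
tailblk
w2 484 [ 511.  -106.2] [12.4 28.9] 87.6 medz 0.0403 uv 304 340 377 390
w1 609 [ 510.7 -108.4] [10.  29.9] 86.5 medz 0.0404 uv 278 319 85 102
noseblk
w2 821 [523.5  64.6] [16.  29.6] 87.6 medz 0.0226 uv 309 351 152 175
[ 0.   1.6  0.4  6.5 11.3 20.4 23.  10.7 10.4 10.9 10.2 11.7 10.8 10.3
 10.7  9.9 10.3 11.2 10.7 10.8 10.5 10.5 11.5 54.7 54.9 55.7]
[[  1.  10.  11.  11.   9.  11.  11.  11.  11.  11.  10.  12.  10.  11.
   11.  11.  10.  10.  10.  11.  11.  10.  10.  11.   0.   1.]
 [  0.   9.  12.  11.  12.  14.  13.  22.  22.  22.  21.  21.  22.  22.
   23.  22.  23.  21.  21.  23.  20.  10.  10.  11.  -1.   0.]
 [ 17.  20.  17.  10.  11.  11.  10.  22.  23.  22.  23. 304.  22.  22.
   22.  22.  23.  23.  23.  22.  23.  10.  11.  12.   0.  -1.]
 [ 19.  21.  20.  11.  10.  11.  10.  23.  24.  24.  22.  22.  22.  24.
   22.  22.  21.  23.  24.  23.  22.  10.  11.  10.   0.   1.]
 [ 20.  20.  19.  18.  17.  15.  11.  22.  24.  23.  23.  22.  10.   9.
   10.  16.  23.  25.  24.  23.  21.  10.  11.  10.   0.  -0.]
 [ 20.  19.  20.  15.  10.  10.  10.  22.  24.  24.  22.  23.  10.  11.
   11.  19.  24.  24.  24.  22.  22.  12.  15.  11.   0.  -0.]]
```

View pics/nose.png

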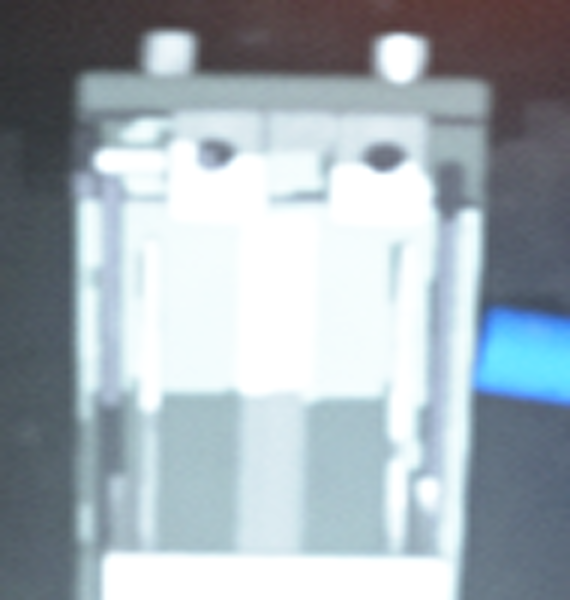

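The slot is at about (297,180) in the crop, in the middle of the nose block and slightly right of the plate centreline. Next I fit the plate edges to get the axis, then grip the tab and check its lateral position by force.

```bash
cat >> h.py <<'E'
def ray(uv,K,T,z):
    uv=np.asarray(uv,float); r=np.c_[(uv[:,0]-K[0,2])/K[0,0],(uv[:,1]-K[1,2])/K[1,1],np.ones(len(uv))]@T[:3,:3].T
    return T[:3,3]+r*((z-T[2,3])/r[:,2])[:,None]
E
python3 - <<'E'
from h import *
for n,v0,v1 in [('w2',165,355),('w1',5,80)]:
    Z=np.load(f'pics/{n}.npz');K,T=Z['K'],Z['T'];X=cloud(Z['d'],K,T)
    L=[];R=[]
    for v in range(v0,v1,3):
        row=X[v,250:400]; ok=np.where((row[:,2]>.006)&(row[:,2]<.014))[0]+250
        ok=ok[(ok>=262)&(ok<=(358 if n=='w2' else 345))]
        if len(ok): L.append([ok.min(),v]);R.append([ok.max(),v])
    for S in (L,R):
        W=ray(S,K,T,.010); 
        for _ in range(3):
            c=np.polyfit(W[:,1],W[:,0],1); e=W[:,0]-np.polyval(c,W[:,1]); W=W[abs(e)<max(.0015,1.5*e.std())]
        print(n,len(W),'yaw',np.degrees(np.arctan2(1,c[0])).round(2),'x at y=.0166,-.04,.0646',np.polyval(c,[.0166,-.04,.0646]).round(4),e.std().round(5))
E
python3 - <<'E'
from h import *
yaw=np.radians(87)
gripper_to(.05)
movep([.5155,-.039,.10],[np.pi,0,yaw]); move_l([.5155,-.039,.060],.08); f0=observe()['ft_force'].copy()
gripper_to(.02,20); hold(.2); o=observe(); print(o['eef_pos'],o['opening'],o['grasp_force'],np.array(o['ft_force'])-f0,o['torque'],o['time_s'])
E
```

```text
w2 62 yaw 86.38 x at y=.0166,-.04,.0646 [0.4936 0.49   0.4966] 0.0
w2 64 yaw 86.68 x at y=.0166,-.04,.0646 [0.5427 0.5394 0.5455] 0.00036
w1 14 yaw 42.7 x at y=.0166,-.04,.0646 [0.5971 0.5358 0.6492] 0.00835
w1 25 yaw 86.58 x at y=.0166,-.04,.0646 [0.5429 0.5395 0.5458] 0.00021
[ 0.51585191 -0.03911142  0.06063795] 0.025526336469791716 22.091370820999146 [-1.84370626 -1.34318388  4.9575757 ] [ 0.07424765  0.38613404 -0.04961697] 5.025
```

```bash
python3 - <<'E'
from h import *
yaw=np.radians(86.6); ax=np.array([np.cos(yaw),np.sin(yaw),0]); rt=[np.pi,0,yaw]
for x in (.5150,.5143):
    move_l([x,-.039,.0605],.02,rotation=rt); hold(.15); print(x,observe()['eef_pos'].round(5),observe()['ft_force'].round(2))
move_l([.5150,-.039,.0605],.02,rotation=rt)
p=np.array([.5150,-.039,.0605])
s=move_l(p-ax*.036,.04,max_force=12); o=observe(); print('stopped',s,o['eef_pos'],o['ft_force'],'travel',(o['eef_pos']-p)@ax)
hold(.1);print(observe()['ft_force'])
gripper_to(.05); move_l(o['eef_pos']+[0,0,.05],.15); print(observe()['time_s'])
movep([.515,.0,.16],[np.pi,0,yaw]); snap('wrist','w3')
Z=np.load('pics/w3.npz');K,T=Z['K'],Z['T'];X=cloud(Z['d'],K,T)
m=(X[...,2]>.049)&(X[...,2]<.06)&(abs(X[...,0]-.51)<.04)&(abs(X[...,1]+.06)<.09)
vv,uu=np.where(m);W=ray(np.c_[uu,vv],K,T,.055);print('cover front y',np.percentile(W[:,1],[1,50,99.5]),W[:,0].min(),W[:,0].max())
m=(X[...,2]>.018)&(X[...,2]<.026)&(abs(X[...,0]-.52)<.03)&(abs(X[...,1]-.0646)<.014)
n,l,s,_=cv2.connectedComponentsWithStats(m.astype(np.uint8));i=1+s[1:,4].argmax();vv,uu=np.where(l==i);W=ray(np.c_[uu,vv],K,T,.022)
print('block',cv2.minAreaRect((W[:,:2]*1000).astype(np.float32)))
E
```

```text
0.515 [ 0.51575 -0.03911  0.06076] [ 4.34  0.24 -0.44]
0.5143 [ 0.5157 -0.0391  0.0608] [ 7.84  1.49 -3.84]
stopped True [ 0.51402155 -0.06775178  0.06065917] [0.30982953 2.9208075  4.56494846] travel -0.028759203919449968
[0.28206999 3.31004178 5.20986739]
7.75
cover front y [-0.10213021 -0.04648971 -0.01277691] 0.49261139603956117 0.5353314576741635
block ((523.437255859375, 64.08125305175781), (15.312887191772461, 29.531517028808594), 86.69633483886719)
```

The cover came back 28.8 mm to its stop. The tab grip puts the centreline about 0.9 mm to +x of the camera estimate, and the nose block is set at about -2.3 mm in the magazine's y. Next I grasp the strip and carry it over.

```bash
cat >> h.py <<'E'
YM=np.radians(86.5); O=np.array([.5192,.0170,.010]); G=[54,0,8]  # TCP in strip tail-bottom frame, mm
from scipy.spatial.transform import Rotation as Rn
def pose(t,y,z,a,b):
    """tail-bottom middle at mag (t,y,z above floor) mm, tilt a deg nose up, yaw offset b deg"""
    Rm=Rn.from_euler('z',YM); Rs=Rn.from_euler('ZY',[YM+np.radians(b),-np.radians(a)])
    p=O+Rm.apply(np.array([t,y,z])/1000)+Rs.apply(np.array(G)/1000)
    return p,[np.pi,-np.radians(a),YM+np.radians(b)]
def mag(): # present tool in terms of (t,y,z) tail pos & tilt
    o=observe(); Rt=Rn.from_euler('xyz',o['tcp_rot']); Rs=Rt*Rn.from_euler('x',np.pi)
    q=Rn.from_euler('z',YM).inv().apply(o['eef_pos']-Rs.apply(np.array(G)/1000)-O)*1000
    f=Rn.from_euler('z',YM).inv().apply(o['ft_force'])
    return q.round(2),f.round(2),round(o['opening'],4),round(o['time_s'],2)
E
python3 - <<'E'
from h import *
ys=np.radians(102.4); c=np.array([.5018,-.2473]); g=c+.014*np.array([np.cos(ys),np.sin(ys)])
movep([*g,.07],[np.pi,0,ys]); move_l([*g,.008],.1); gripper_to(.010,50); o=observe(); print(o['opening'],o['grasp_force'],o['eef_pos'])
move_l([*g,.12],.15); print(observe()['ft_force'],observe()['opening'])
p,r=pose(-10,-.2,60,14,-1.5); movep(p,r); print(mag()); hold(.2); snap('side','s1'); snap('wrist','w4')
a=cv2.imread('pics/s1.png')[180:320,200:360]; b=cv2.imread('pics/w4.png')[130:480,150:490]
cv2.imwrite('pics/c1.png',np.hstack([cv2.resize(a,(400,350)),cv2.resize(b,(340,350))]))
E
```

```text
0.012896347389649922 49.259052872657776 [ 0.49945022 -0.23409089  0.00887066]
[ 0.42437887  0.52160805 -1.13275316] 0.012993775364967115
(array([-10.73,  -0.4 ,  59.85]), array([-0.41,  0.94, -1.13]), 0.0133, 12.42)
```

View pics/c1.png

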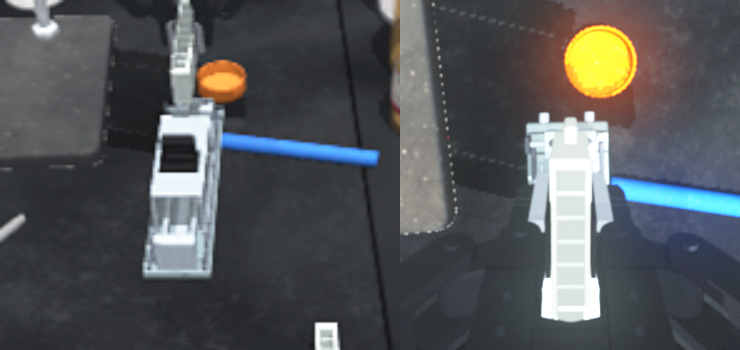

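The wrist crop shows the strip gripped straight, tongue at the nose. But in the side crop the tab is at (180,150), the same as before the pull, so I'll check the cover position by depth.

```bash
python3 - <<'E'
from h import *
for n in ['side0','s1','w2','w3']:
    Z=np.load(f'pics/{n}.npz');K,T=Z['K'],Z['T'];X=cloud(Z['d'],K,T)
    for nm,a,b,zz in [('cover',.049,.06,.055),('tab',.072,.09,.08)]:
        m=(X[...,2]>a)&(X[...,2]<b)&(abs(X[...,0]-.515)<.035)&(X[...,1]>-.12)&(X[...,1]<.03)
        vv,uu=np.where(m);W=ray(np.c_[uu,vv],K,T,zz);print(n,nm,len(uu),(np.percentile(W[:,1],[1,50,99])*1000).round(1) if len(uu) else '', uu.mean() if len(uu) else '',vv.mean() if len(uu) else '')
p,d,K,T=snap('scene','sc1'); X=cloud(d,K,T)
for nm,a,b,zz in [('cover',.047,.06,.055),('tab',.07,.09,.08)]:
    m=(X[...,2]>a)&(X[...,2]<b)&(abs(X[...,0]-.515)<.035)&(X[...,1]>-.12)&(X[...,1]<.03)
    vv,uu=np.where(m);W=ray(np.c_[uu,vv],K,T,zz);print(nm,len(uu),(np.percentile(W[:,1],[1,50,99])*1000).round(1))
E
```

```text
side0 cover 491 [-76.3 -45.1  12.9] 272.76782077393074 242.0427698574338
side0 tab 90 [-54.  -45.1 -36.4] 271.3333333333333 234.8111111111111
s1 cover 509 [-81.  -48.4   9.8] 272.59528487229863 243.30058939096267
s1 tab 125 [-57.  -45.7  21.1] 271.96 230.256
w2 cover 5155 [-73.8 -18.2  15.1] 324.5476236663434 295.5773035887488
w2 tab 777 [-44.7 -37.3 -29.9] 324.3037323037323 334.3101673101673
w3 cover 5022 [-102.1  -46.5  -13.3] 325.45977698128235 309.09139784946234
w3 tab 768 [-72.8 -65.4 -57.7] 325.54296875 348.6184895833333
cover 911 [-81.9 -41.1   6.8]
tab 182 [-57.2 -46.3  30.8]
```

The tilted strip's tail caught the tab in transit and pushed the cover forward about 25 mm. To fix it, I'll set the strip back on the bench by a high path, draw the cover again, and regrasp.

```bash
cat >> h.py <<'E'
def find_strip():
    p,d,K,T=snap('wrist','wf%d'%int(observe()['time_s']*10)); X=cloud(d,K,T)
    m=((X[...,2]>.031)&(X[...,2]<.041)&(abs(X[...,0]-.50)<.06)&(abs(X[...,1]+.25)<.075)).astype(np.uint8)
    n,l,s,_=cv2.connectedComponentsWithStats(m);i=1+s[1:,4].argmax();vv,uu=np.where(l==i);W=ray(np.c_[uu,vv],K,T,.036)
    return cv2.minAreaRect((W[:,:2]*1000).astype(np.float32)),np.median(X[vv,uu,2])
E
python3 - <<'E'
from h import *
ys=np.radians(102.4); c=np.array([.5018,-.2473]); g=c+.014*np.array([np.cos(ys),np.sin(ys)])
e=observe()['eef_pos']; move_l([e[0],e[1],.22],.25)
movep([*g,.2],[np.pi,0,ys]); move_l([*g,.03],.2); print('touch',move_l([*g,.0085],.04,max_force=6),observe()['eef_pos'])
gripper_to(.05); move_l([*g,.12],.25)
rt=[np.pi,0,YM]; ax=np.array([np.cos(YM),np.sin(YM),0]); p=np.array([.5158,-.0425,.0605])
movep([*p[:2],.13],rt); move_l(p,.12); gripper_to(.02,20); o=observe(); print(o['opening'],o['grasp_force'],o['ft_force'])
s=move_l(p-ax*.034,.05,max_force=12); o=observe(); print('stopped',s,o['eef_pos'],o['ft_force'])
gripper_to(.05); move_l([*o['eef_pos'][:2],.14],.2)
movep([.53,-.20,.20],[np.pi,0,1.6]); print(find_strip(),observe()['time_s'])
E
```

```text
touch True [ 0.49893346 -0.23388673  0.01065585]
0.025605119204474166 20.75956016778946 [-4.52080251 -0.19294896  6.25145368]
stopped True [ 0.51404355 -0.06752768  0.06173092] [1.03911952 2.92210512 5.10521142]
(((502.1170349121094, -249.76856994628906), (14.809876441955566, 81.03919219970703), 12.55361557006836), np.float64(0.03591472070283336)) 21.0583
```

```bash
python3 - <<'E'
from h import *
ys=np.radians(102.5); c=np.array([.5030,-.2490]); g=c+.014*np.array([np.cos(ys),np.sin(ys)])
movep([*g,.07],[np.pi,0,ys]); move_l([*g,.008],.1); gripper_to(.010,50); o=observe(); print(o['opening'],o['grasp_force'],o['eef_pos'])
move_l([*g,.20],.25)
p,r=pose(0,-.2,130,14,-1.5); movep(p,r); print(mag())
p,d,K,T=snap('scene','sc2'); X=cloud(d,K,T)
m=(X[...,2]>.072)&(X[...,2]<.083)&(abs(X[...,0]-.515)<.02)&(X[...,1]>-.12)&(X[...,1]<-.0)
vv,uu=np.where(m);W=ray(np.c_[uu,vv],K,T,.08);print('tab',len(uu),(np.percentile(W[:,1],[1,50,99])*1000).round(1))
for v in [(-8,30),(-14,6),(-20,1.5)]:
    s=move_l(pose(v[0],-.2,v[1],14,-1.5)[0],.06,max_force=10); print(v,s,mag())
    if s: break
snap('side','s2'); snap('scene','sc3')
a=cv2.imread('pics/s2.png')[180:320,200:360]; b=cv2.imread('pics/sc3.png')[180:320,220:360]
cv2.imwrite('pics/c2.png',np.hstack([cv2.resize(a,(400,350)),cv2.resize(b,(350,350))]))
E
```

```text
0.013124898259676988 49.28709268569946 [ 0.50061993 -0.23578885  0.00887121]
(array([ -0.75,  -0.38, 129.77]), array([ 0.49, -0.57, -1.15]), 0.0129, 24.93)
tab 118 [-80.2 -72.8 -66.1]
(-8, 30) False (array([-8.03, -0.56, 30.41]), array([ 0.04, -0.35, -1.45]), 0.013, 26.8)
(-14, 6) False (array([-13.45,   0.72,   5.22]), array([ 4.27,  0.88, -0.68]), 0.0133, 27.36)
(-20, 1.5) False (array([-19.86,  -0.37,   1.65]), array([ 4.25, -0.88, -0.3 ]), 0.0133, 27.63)
```

View pics/c2.png

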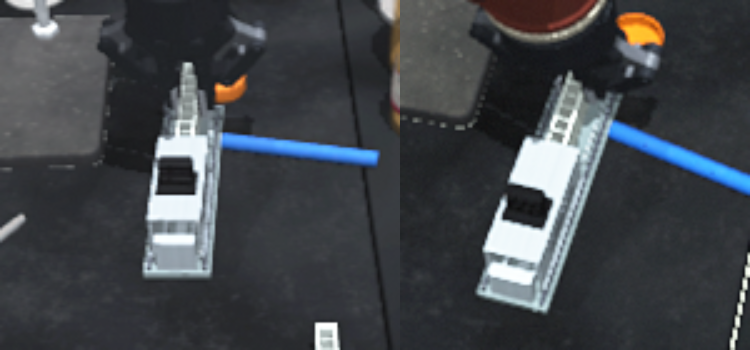

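The cover is fully back (tab at (178,175) in the left half), and the strip tail is entering under its edge, already feeling the 4 N follower. I'll continue the insertion.

```bash
python3 - <<'E'
from h import *
def go(t,z,a,feed=.04,mf=15):
    p,r=pose(t,-.2,z,a,-1.5); s=move_l(p,feed,rotation=r,max_force=mf); print((t,z,a),s,mag()); return s
for v in [(-32,1.2,14),(-40,1.2,12),(-48.5,1.2,10),(-48.5,1,5),(-48.5,.8,2)]:
    if go(*v): break
E
```

```text
(-32, 1.2, 14) False (array([-31.85,  -0.37,   1.43]), array([ 5.51, -1.38,  1.19]), 0.0133, 28.18)
(-40, 1.2, 12) False (array([-39.44,  -0.29,   1.3 ]), array([ 5.75, -0.96,  0.3 ]), 0.0132, 28.52)
(-48.5, 1.2, 10) False (array([-47.86,  -0.22,   1.17]), array([ 5.99, -0.97,  0.37]), 0.0131, 28.88)
(-48.5, 1, 5) False (array([-47.19,  -0.26,   1.03]), array([5.37, 0.03, 0.83]), 0.0129, 29.15)
(-48.5, 0.8, 2) False (array([-47.48,  -0.17,   0.8 ]), array([5.54, 0.03, 1.34]), 0.0131, 29.4)
```

```bash
python3 - <<'E'
from h import *
def go(t,z,a,feed=.03,mf=15,y=-.2,b=-1.5):
    p,r=pose(t,y,z,a,b); s=move_l(p,feed,rotation=r,max_force=mf); print((t,z,a),s,mag()); return s
go(-50.5,.8,2); go(-50.5,.8,0); go(-50.5,-1.5,0,.02,5); 
z=mag()[0][2]
go(-38,z+.1,0,.02,8); print(mag())
hold(.2);print(mag())
snap('wrist','w5'); cv2.imwrite('pics/c3.png',cv2.resize(cv2.imread('pics/w5.png')[130:330,220:430],(630,600)))
E
```

```text
(-50.5, 0.8, 2) False (array([-49.91,  -0.2 ,   0.86]), array([ 6.08, -0.03,  0.22]), 0.0133, 29.65)
(-50.5, 0.8, 0) False (array([-49.73,  -0.22,   0.89]), array([4.63, 0.55, 1.59]), 0.0131, 29.9)
(-50.5, -1.5, 0) True (array([-49.23,  -0.17,   0.76]), array([ 3.02, -0.16,  4.79]), 0.013, 30.11)
(-38, np.float64(0.86), 0) True (array([-39.37,  -0.28,   0.96]), array([-2.48, -0.61,  3.51]), 0.0132, 30.62)
(array([-39.37,  -0.28,   0.96]), array([-2.48, -0.61,  3.51]), 0.0132, 30.62)
(array([-39.35,  -0.22,   0.9 ]), array([-1.66, -0.29,  3.  ]), 0.0134, 30.82)
```

View pics/c3.png

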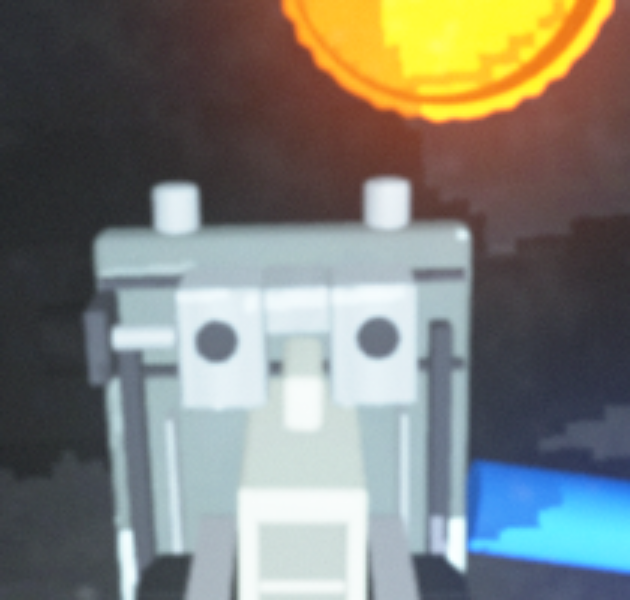

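The tongue is in the slot at (302,390), with the strip's nose hard against the block and flat (z contact as expected). Now I release, shut the cover, and check.

```bash
python3 - <<'E'
from h import *
gripper_to(.04); hold(.2); e=observe()['eef_pos']; move_l([*e[:2],.14],.15)
rt=[np.pi,0,YM]; ax=np.array([np.cos(YM),np.sin(YM),0]); p=np.array([.5140,-.0675,.0615])
movep([*p[:2],.14],rt); snap('wrist','w6'); gripper_to(.05); move_l(p,.12); gripper_to(.02,20); o=observe(); print(o['opening'],o['ft_force'])
s=move_l(p+ax*.076,.05,max_force=12); o=observe(); print('stopped',s,o['eef_pos'],o['ft_force'],'travel',(o['eef_pos']-p)@ax)
gripper_to(.05); move_l([*o['eef_pos'][:2],.14],.2); movep([.51,-.03,.2],rt); hold(.3)
p,d,K,T=snap('wrist','w7'); X=cloud(d,K,T)
m=(X[...,2]>.049)&(X[...,2]<.06)&(abs(X[...,0]-.515)<.04)&(abs(X[...,1])<.11)
vv,uu=np.where(m);W=ray(np.c_[uu,vv],K,T,.055);print('cover',(np.percentile(W[:,1],[1,50,99])*1000).round(1),observe()['time_s'])
a=cv2.imread('pics/w6.png')[60:300,200:460]; b=cv2.imread('pics/w7.png')[60:360,200:460]
cv2.imwrite('pics/c4.png',np.hstack([cv2.resize(a,(400,480)),cv2.resize(b,(400,480))]))
E
```

```text
0.02537941105466613 [-4.14480729 -0.16810887  4.89493788]
stopped True [0.51838909 0.00217467 0.06277427] [-0.35150756 -2.72562952  3.92714463] travel 0.06981265528986388
cover [-32.6  19.8  55.5] 37.2667
```

View pics/c4.png

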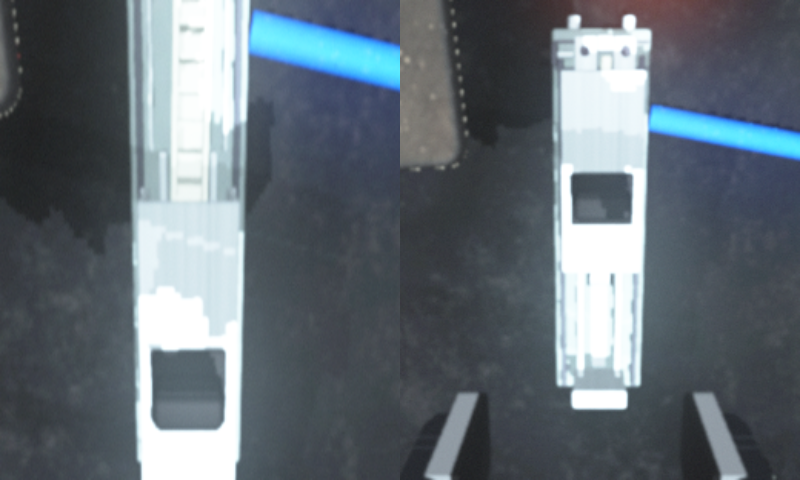

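The left half shows the strip lying flat and straight in the channel. The right half shows the cover against the nose block at (604,70), with the gripper clear. The cover moved 69.8 mm, so it is fully shut.

```bash
python3 -c "
from plant import *
print(job_done())"
```

```text
the job is handed in; nothing more can be done
None
```

The job is handed in at about 37 s: the long strip lies flat with its tongue in the nose-block slot and the cover is fully shut, though on the way the strip's tail knocked the cover forward, so I put the strip back on the bench, redrew the cover and picked the strip up again.

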